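# Roll the small reagent bottle onto the labelling line

## Robot

A 7-joint arm with a two-finger parallel gripper is mounted at the origin on a cart in front of the work surface, level with it; the furniture and walls round the work are solid. World frame = base frame: x ahead of the robot, y to its left, z up, the work surface at z = 0. Lengths are in m, angles in rad, forces in N, time in s.
With the tool pointing down it reaches from about 0.425 to 0.95 m from the base axis. Payload 4.7 kg.
Tool frame: the origin (TCP) lies midway between the tips of the shut fingers; the grasp point (between the pads) lies 19 mm behind it; z points along the fingers, y is the direction in which the jaws open and shut (so a half turn about z gives the same grasp; the last joint's range is limited). The gripper opens to 85 mm and grips with 20 to 120 N. Pads are 22 mm wide; open, the fingers measure 114 mm over their backs; the gripper's body (76 mm by 85 mm) begins 54 mm behind the grasp point. The pads swing forward as they close: fully open they stand 13 mm farther back than shut.
Start: joints at [-1.32, 0.469, -0.049, 1.532, 0.024, 1.141, -0.082], TCP at [0.186, 0.649, 0.231] pointing down, gripper open.
Joint ranges: [-2.59, 2.59], [-0.33, 1.99], [-1.39, 1.29], [0.1, 2.45], [-1.04, 4.18], [0.21, 1.99], [-2.66, 2.66]. Speed limits (rad/s): [2.57, 2.57, 3.14, 3.14, 3.14, 3.14, 3.14].

## Interface

Orientations are given as a unit quaternion [x, y, z, w].
In Python, from cell import arm, snapshot gives the robot as it stands.
- The arm moves only by the shell command python3 -m inch 'ROWS' [OPENING] [FORCE]. ROWS is text: rows parted by semicolons, each of 4 numbers parted by spaces: the shift along the tool's x, y, z in mm, then the turn about the tool's z in degrees. In form: dx dy dz yaw; .... A call has 1 to 12 rows; each row is the pose to reach, as a shift and turn from the pose commanded when the call began, along the tool's axes at that moment; what a row does not reach only later rows make up. A row lasts 1/12 s, in which the tool goes at most 41.7 mm and 7.16 degrees, less where a joint would pass 70% of its speed; a pose out of reach is approached as far as the arm can. A call with a gripper value outside its range is refused whole. OPENING is the finger opening in mm, from 0 to 85.4, set as the call begins (- or left out, the last holds). The fingers move at their own pace and stop on an object; FORCE is the grip in N (left out, the last holds). Time passes only in rows, so rows that repeat a pose let the fingers close. It gives the time, the measured TCP pose, the force and the opening at its end, in the units of the state.
- arm.get_state(): the state, without advancing time (a new reading comes with each control period).
- snapshot(name): name is "scene" or "side" or "wrist"; returns a dict with "pixels" (384x512x3 uint8, red, green, blue), "camera_matrix" (3x3 intrinsics, pixels), "eye" and "orientation" of the camera in the world. Camera axes: x right, y up, looking along -z (the intrinsics and any distortion apply to the point x, -y, -z); pixel columns grow to the right and rows downward; lengths in m; the calibration is good to about 2 mm. A picture is of the moment at which its call begins. There is no depth.
- arm.close_job(): hands the job in, once; it reports no verdict.
The state is a dict: "time": time; "joint_pos": joint angles; "joint_vel": joint speeds; "effort": joint torques, N m; "tcp_pos": TCP position; "orientation": TCP orientation; "force": force on the tool from outside, world axes, zero at the start; "ft_torque": the same for the moment, N m; "opening": opening from 0.0 (shut) to 1.0 (fully open).
Only numpy, scipy, OpenCV 4.12 (cv2) and the standard library are available. Lean on these libraries where they do the work, as an engineer would, in place of code of your own. Each camera call takes 0.05 s, during which the arm holds its last target. There are 200 camera calls.

## Task

Two reagent bottles lie on the grey labelling mat, one on each side of the black line. With a fingertip on top of the smaller bottle, roll it over the mat (no gripping or shoving it from beside, no lifting) until it lies at rest along the line, squarely and centred over it, with the whole bottle between the line's two end ticks. Leave the larger bottle and everything else on the worktop where they are.

Things in the scene. Friction and masses are not known exactly. Their poses are not given: they have to be found in the camera images.
- line_mid (a point): middle of the black line (170 mm long, 3 mm wide, a 26 mm tick across each end) on the upper face of the grey mat, 4 mm above the worktop. x runs along the line, y across it in the plane of the mat, z up. The mat is fixed, flat, 200 mm along x and 340 mm along y, and carries nothing but the two bottles
- small_bottle_mid (a point): centre of the smaller bottle, half-way along its length and on its axis, 18.3 mm above the mat: white round bottle, 85 mm long, lying on its side. z = its long axis, base to cap. x and y turn with it as it rolls; x points straight down at the start. It can be on either side of the line
- small_bottle: the smaller bottle, about 90 g; origin at the middle of its base, 42.5 mm from its centre. Its round body, 36.6 mm in diameter, reaches from the base to 18 mm past the centre; the shoulder and 22 mm cap beyond touch nothing. A light press and drag on top rolls it without slipping; a soft mat's rolling drag stops it within a few mm when let go
- large_bottle_mid (a point): centre of the larger bottle, to be left alone: same make, 110 mm long, 46.6 mm in diameter, lying on its side across the line from the smaller one; z = long axis, base to cap
- petri: bystander: round dish with lid, 61 mm across, 16 mm high, on the worktop; origin under its centre
- cover_box: bystander: small square box, 50x50x20 mm; origin under its centre
- oil: bystander: small upright bottle, 30 mm across, 70 mm high; origin under its centre
- timer: bystander: bench timer, 63x66x30 mm, behind the mat; origin under its centre
- forceps: bystander: steel forceps lying flat, 126 mm long; origin under the centre
Things that resemble listed ones, but are neither listed nor needed, are in the scene too. Leave any brown or turquoise look-alike of the small_bottle alone.

How it is judged:
On the way:
1. the small bottle has rolled on its way to the line: its side that was underneath has come uppermost (angle between small_bottle_mid's own x axis and vertical below 0.9 rad and angle between small_bottle_mid's own z axis and vertical above 1.37 rad).
At the end, for the whole second after the job is handed in: The small bottle lies at rest on the mat with its axis within 8 mm of the line and 9 degrees of its direction, its middle within 45 mm of the line's middle (whole bottle between the ticks), and the large bottle within 15 mm of where it lay (y of small_bottle_mid in the frame of line_mid between -0.008 and 0.008 m and x of small_bottle_mid in the frame of line_mid between -0.045 and 0.045 m and z of small_bottle_mid in the frame of line_mid below 0.021 m and angle between the z axis of small_bottle_mid and the x axis of line_mid, either way round below 0.16 rad and linear speed of small_bottle below 0.01 m/s and distance of large_bottle_mid from where it was at the start of the episode below 0.015 m); the robot touches nothing.
It fails at once if the small bottle is lifted off the mat or stood up (z of small_bottle_mid in the frame of line_mid above 0.03 m or angle between small_bottle_mid's own z axis and vertical below 1.1 rad).
It fails at once if the fingers reach down beside the small bottle to grip or shove it low, in place of rolling it by its top (height (world z) of the grasp point below 0.038 m and contact force between the fingers and small_bottle above 0.5 N).
It fails at once if the large bottle is moved (distance of large_bottle_mid from where it was at the start of the episode above 0.015 m).
It fails at once if another thing on the worktop is moved (distance of any of petri, cover_box, oil, timer, forceps from where it was at the start of the episode above 0.02 m).
It also fails if it takes over 56 s, if anything falls off the work surface, if the arm or the gripper's body presses on something with over 40 N, if the wrist force passes 120 N, or if a joint passes its speed limit or range.

## Working session

There is one attempt and no reset: what is moved stays moved. The work goes in short steps, Python scripts to look and compute and a shell command to move; the robot and the scene stay as the last step left them, time stands still between calls to the robot, and variables do not carry over. Pictures are saved under pics/ and viewed, about 8 in all and at most 12, crops included, and the job is handed in when it is done.

```bash
mkdir -p pics; cat > h.py <<'E'
import numpy as np,cv2
from scipy.spatial.transform import Rotation as R
from cell import arm,snapshot
def ray(s,u,v):
    K=np.array(s["camera_matrix"]);p=np.linalg.solve(K,[u,v,1.]);d=np.array([p[0],-p[1],-p[2]])
    return np.array(s["eye"]),R.from_quat(s["orientation"]).apply(d)
def at(s,u,v,z):
    e,d=ray(s,u,v);return e+d*(z-e[2])/d[2]
def save(s,f,crop=None,k=1):
    im=np.array(s["pixels"])[:,:,::-1]
    if crop:im=im[crop[1]:crop[3],crop[0]:crop[2]]
    cv2.imwrite(f,cv2.resize(im,None,fx=k,fy=k,interpolation=cv2.INTER_CUBIC))
E
python3 - <<'E'
from h import *
import pickle
for n in("scene","side"):
    s=snapshot(n);save(s,f"pics/{n}0.png",k=1.5);pickle.dump(s,open(n+"0.pkl","wb"));print(n,s["eye"],s["orientation"],s["camera_matrix"])
    print({k:v for k,v in s.items() if k not in("pixels","eye","orientation","camera_matrix")})
print(arm.get_state())
E
```

```text
scene [ 0.04870367 -0.78457787  0.93105479] [ 0.35820341 -0.11758309 -0.2867225   0.88071264] [[442.03616172   0.         257.00196472]
 [  0.         442.03616172 193.44253284]
 [  0.           0.           1.        ]]
{}
side [0.54733083 1.15517347 0.91743493] [-0.00496636  0.46723964  0.88405174 -0.01072282] [[454.38960621   0.         258.51119891]
 [  0.         454.38960621 189.94838755]
 [  0.           0.           1.        ]]
{}
{'time': 0.1, 'joint_pos': array([-1.31991722,  0.46934076, -0.04858325,  1.53359991,  0.02410156,
        1.1409995 , -0.08230747]), 'joint_vel': array([ 0.00021018, -0.0010805 ,  0.00084397, -0.00246374,  0.00033051,
       -0.00181502,  0.00127668]), 'effort': array([ 2.01538551e-04, -5.11515212e+01, -4.73432662e-02, -2.38392341e+01,
        1.07657505e-02,  4.39683296e-03,  7.21164355e-07]), 'tcp_pos': array([0.18624298, 0.64823874, 0.23036905]), 'orientation': array([ 1.39427599e-01,  9.90231876e-01, -8.76506853e-04, -8.84874217e-05]), 'force': array([-0.34663479,  0.59674614,  0.65768623]), 'ft_torque': array([-0.02730882,  0.00185343, -0.01336186]), 'opening': 0.9989589823344306}
```

View pics/scene0.png

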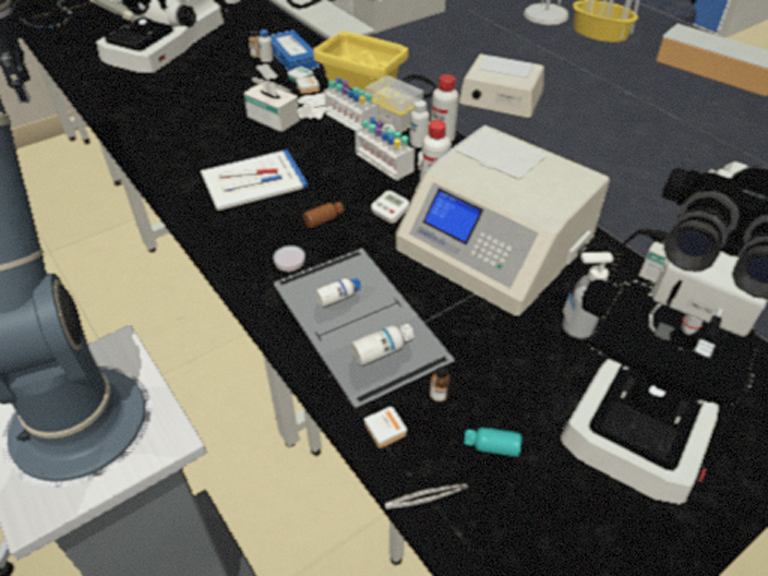

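View pics/side0.png

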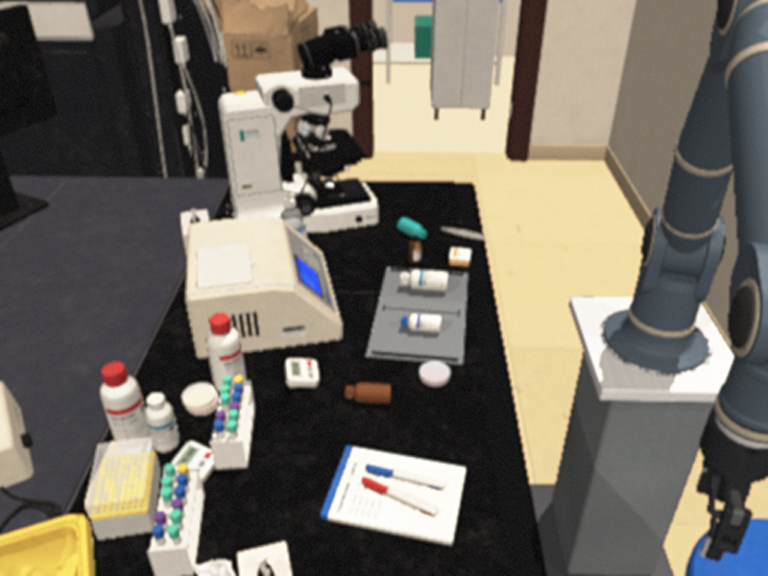

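Candidates at 1.5x scale in the scene picture are the white bottle with a blue cap at (338,291), the larger white bottle at (382,343), the brown look-alike at (323,214) and the turquoise one at (493,441). By the description I choose the white one at (338,291), the smaller of the two on the mat. Next is one close crop to check it.

```bash
python3 - <<'E'
from h import *
import pickle
a=pickle.load(open("scene0.pkl","rb"));b=pickle.load(open("side0.pkl","rb"))
A=np.array(a["pixels"])[160:280,175:310,::-1];B=np.array(b["pixels"])[170:250,235:325,::-1]
A=cv2.resize(A,(135*4,480),interpolation=cv2.INTER_CUBIC)
cv2.imwrite("pics/c1.png",A)
B=cv2.resize(B,(720,560) if 0 else (630,560),interpolation=cv2.INTER_CUBIC);cv2.imwrite("pics/c2.png",B)
E
```

```text
(no output)
```

View pics/c1.png

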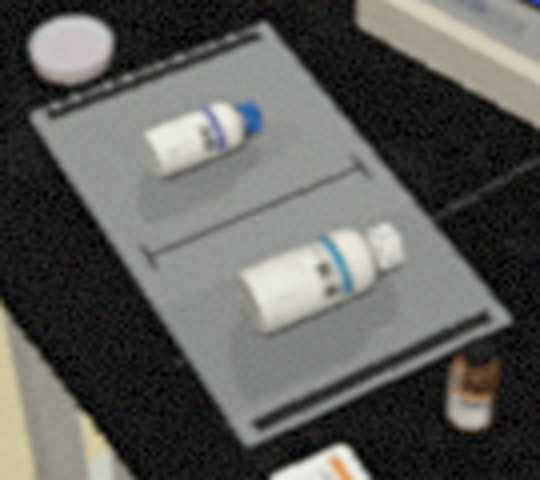

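View pics/c2.png

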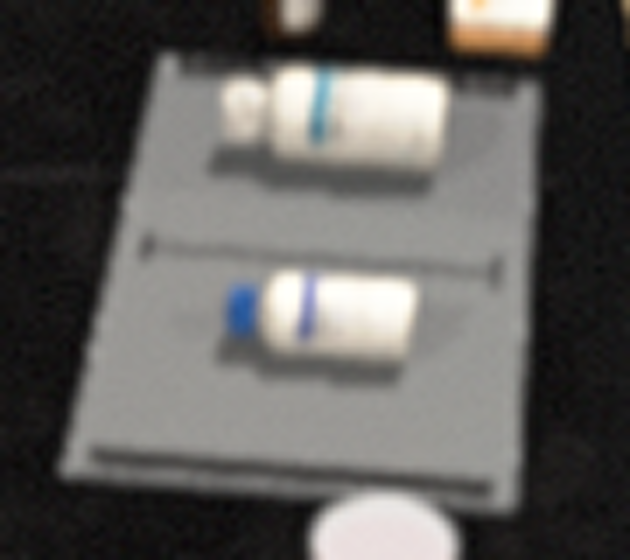

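```bash
python3 - <<'E'
from h import *
import pickle
a=pickle.load(open("scene0.pkl","rb"));b=pickle.load(open("side0.pkl","rb"))
A=lambda x,y,z:at(a,175+x/4,160+y/4,z); B=lambda x,y,z:at(b,235+x/7,170+y/7,z)
np.set_printoptions(precision=4,suppress=True)
for n,F,l,c,s in(("scene",A,[(150,257),(363,167)],[(32,115),(268,22),(512,322),(250,445)],[(155,153),(258,117)]),
 ("side",B,[(495,270),(148,245)],[(520,512),(62,472),(162,55),(543,85)],[(412,320),(228,310)])):
    L=[F(*p,.004) for p in l];C=[F(*p,.004) for p in c];S=[F(*p,.0223) for p in s]
    d=L[1]-L[0];print(n,"line",L[0][:2],L[1][:2],np.linalg.norm(d),"mid",(L[0]+L[1])[:2]/2,"ang",np.degrees(np.arctan2(d[1],d[0])))
    print(" mat",np.array(C)[:,:2].tolist(),[np.linalg.norm(C[i]-C[i-1]).round(3) for i in range(4)],"ctr",np.mean(C,0)[:2], "ang long", np.degrees(np.arctan2(*(C[0]-C[3])[1::-1])))
    e=S[1]-S[0];print(" bottle",S[0][:2],S[1][:2],np.linalg.norm(e),"mid",(S[0]+S[1])[:2]/2,"ang",np.degrees(np.arctan2(e[1],e[0])))
E
```

```text
scene line [ 0.4147 -0.0783] [ 0.5837 -0.0965] 0.16997295930151915 mid [ 0.4992 -0.0874] ang -6.134193362874854
 mat [[0.4172937083498125, 0.08977707610017083], [0.6169728485439658, 0.07136175038054837], [0.5789526992966217, -0.26751125869813], [0.38339991971936416, -0.2456204651199041]] [np.float64(0.337), np.float64(0.201), np.float64(0.341), np.float64(0.197)] ctr [ 0.4992 -0.088 ] ang long 84.22953242653692
 bottle [ 0.4618 -0.0122] [ 0.5414 -0.0255] 0.08073073186310811 mid [ 0.5016 -0.0189] ang -9.474513800082478
side line [ 0.4163 -0.077 ] [ 0.5837 -0.0931] 0.16819086747316644 mid [ 0.5    -0.0851] ang -5.502412309067485
 mat [[0.4164071889356643, 0.0994168710411436], [0.6169894185982793, 0.07764325374312375], [0.5810657135707062, -0.2638746967212744], [0.38112285604243257, -0.23998089435298242]] [np.float64(0.341), np.float64(0.202), np.float64(0.343), np.float64(0.201)] ctr [ 0.4989 -0.0817] ang long 84.064760831001
 bottle [ 0.4596 -0.0126] [ 0.5445 -0.0181] 0.08508328732940643 mid [ 0.5021 -0.0154] ang -3.6741774710955393
```

In both crops the blue-capped white bottle is clearly the smaller one: scene crop axis runs (155,153) to (258,117), side crop (412,320) to (228,310). The line ends are at (150,257) and (363,167) in the scene crop. Measured sizes match the stated ones:

| Item | Measured | Stated |
|---|---|---|
| Line | 168–170 mm | 170 mm |
| Mat | about 200x340 mm | 200x340 mm |
| Bottle | 81–85 mm | 85 mm |

The bottle has to roll about 69 mm toward -y. The closed fingertip will go over it with the jaw direction along the roll.

```bash
python3 -m inch '-240 -280 0 -10;-240 -280 0 -10;-240 -280 0 -10;-240 -280 0 -10;-475 -554 0 -10;-475 -554 0 -10;-475 -554 0 -10;-475 -554 0 -10;-475 -554 0 -10;-475 -554 0 -10;-475 -554 0 -10;-475 -554 0 -10' 0 30
```

```text
time: 1.1
tcp_pos: [0.3945, 0.1919, 0.2312]
orientation: [0.052, 0.999, 0.0, -0.0]
force: [0.8, 0.5, 0.3]
opening: -0.0
```

```bash
python3 -m inch '-119 -196 30 0;-119 -196 30 0;-119 -196 30 0;-119 -196 30 0;-119 -196 30 0;-119 -196 30 0;-119 -196 30 0;-119 -196 30 0' 
python3 - <<'E'
from h import *
import pickle
s=snapshot("wrist");save(s,"pics/w1.png",k=1.5);pickle.dump(s,open("w1.pkl","wb"));st=arm.get_state();print(s["eye"],s["orientation"],st["tcp_pos"],st["orientation"],st["force"])
E
```

```text
time: 1.77
tcp_pos: [0.4919, -0.0146, 0.2007]
orientation: [0.054, 0.999, -0.0, -0.001]
force: [-0.3, 0.0, 0.3]
opening: -0.001
[ 0.41211714 -0.00526909  0.34290838] [-0.11728184 -0.10487513  0.6595631   0.73499843] [ 0.49162829 -0.01310545  0.20082766] [ 5.28255594e-02  9.98603529e-01  1.24550733e-04 -6.60302350e-04] [0.30315868 1.34094423 0.23577778]
```

View pics/w1.png

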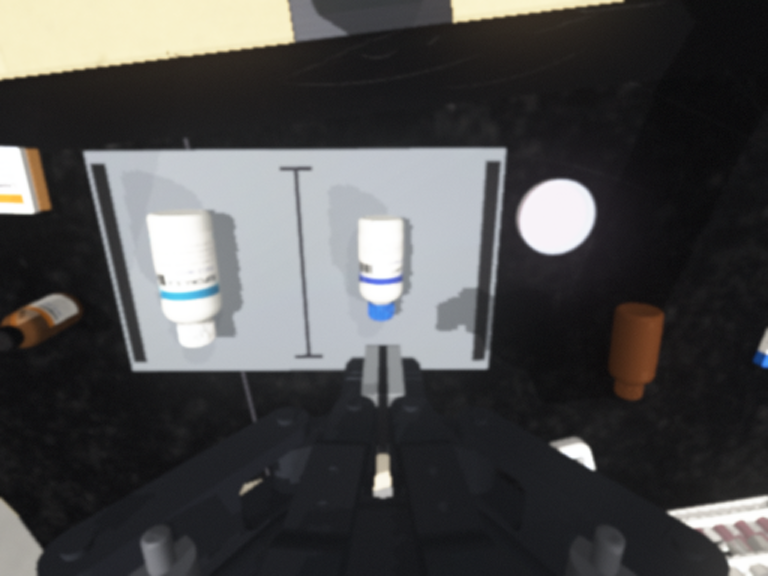

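The wrist view shows the line ends at (296,168) and (309,356) and the small bottle's axis from (382,219) to (380,317). The fingertips are at (383,370).

```bash
python3 - <<'E'
from h import *
import pickle
s=pickle.load(open("w1.pkl","rb"));np.set_printoptions(precision=4,suppress=True)
W=lambda x,y,z:at(s,x/1.5,y/1.5,z)[:2]
l0,l1=W(296,168,.004),W(309,356,.004);d=l1-l0;print(l0,l1,np.linalg.norm(d),(l0+l1)/2,np.degrees(np.arctan2(d[1],d[0])))
b0,b1=W(382.3,219,.0223),W(380,318,.0223);e=b1-b0;print(b0,b1,np.linalg.norm(e),(b0+b1)/2,np.degrees(np.arctan2(e[1],e[0])))
u=d/np.linalg.norm(d);m=(l0+l1)/2;r=(b0+b1)/2-m;print("along",r@u,"across",u[0]*r[1]-u[1]*r[0])
t=arm.get_state()["tcp_pos"][:2]-m;print("tcp along",t@u,"across",u[0]*t[1]-u[1]*t[0])
E
```

```text
[ 0.4152 -0.0761] [ 0.5843 -0.0935] 0.16999775788007823 [ 0.4997 -0.0848] -5.893379220997046
[ 0.4609 -0.0107] [ 0.5454 -0.0219] 0.08523751826981839 [ 0.5032 -0.0163] -7.528113289775163
along -0.0035962943874974767 across 0.068504963866631
tcp along -0.015391229387726215 across 0.07047429899310997
```

```bash
python3 -m inch '0 6 40 0;0 6 80 0;0 6 115 0;0 6 135 0;0 6 147 0;0 6 154 0;0 6 154 0;0 6 154 0'; python3 - <<'E'
from h import *
s=snapshot("wrist");save(s,"pics/w2.png",(160,120,352,264),4);st=arm.get_state();print(st["tcp_pos"],st["force"])
E
```

```text
time: 2.48
tcp_pos: [0.4929, -0.0063, 0.0477]
orientation: [0.052, 0.999, 0.0, 0.0]
force: [0.4, -0.3, 0.4]
opening: -0.001
[ 0.49336019 -0.00659152  0.0481519 ] [-0.35792657 -0.58647885  0.84137216]
```

View pics/w2.png

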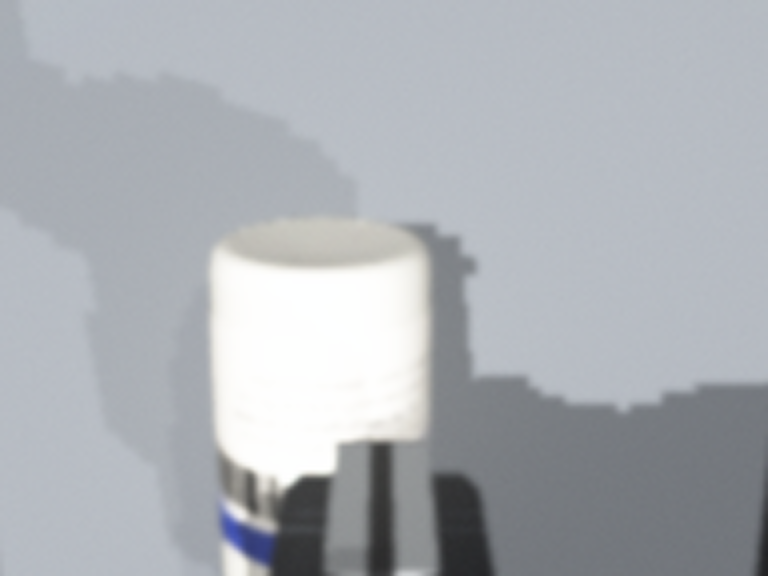

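The tip is about 15 mm wide across the roll, spanning (335–430, 440) in the crop, and sits about 9 mm behind the bottle's crown, as planned. I'll touch down lightly.

```bash
python3 -m inch '0 -2 3 0;0 -2 5 0;0 -2 6 0;0 -2 7 0;0 -2 7 0;0 -2 7 0'; python3 -m inch '0 0 1 0;0 0 1 0;0 0 1 0'
```

```text
time: 3.03
tcp_pos: [0.4927, -0.0093, 0.0406]
orientation: [0.053, 0.999, 0.0, 0.0]
force: [-0.3, -0.2, 2.5]
opening: -0.001
time: 3.28
tcp_pos: [0.4928, -0.0091, 0.0403]
orientation: [0.053, 0.999, 0.0, 0.0]
force: [-2.2, 1.4, 12.0]
opening: -0.0
```

```bash
python3 -m inch '0 -2 -0.4 0;0 -5 -0.4 0;0 -9 -0.4 0;0 -13 -0.4 0;0 -17 -0.4 0;0 -21 -0.4 0;0 -24 -0.4 0;0 -26 -0.4 0;0 -26 -0.4 0'; python3 - <<'E'
from h import *
s=snapshot("wrist");save(s,"pics/w3.png",(160,120,352,264),4);st=arm.get_state();print(st["tcp_pos"],st["force"])
E
```

```text
time: 4.03
tcp_pos: [0.4899, -0.0358, 0.0404]
orientation: [0.053, 0.999, 0.0, 0.0]
force: [-1.9, -1.1, 8.2]
opening: 0.003
[ 0.48994072 -0.03563373  0.04043225] [-1.72638479 -0.75190831  8.55519875]
```

View pics/w3.png

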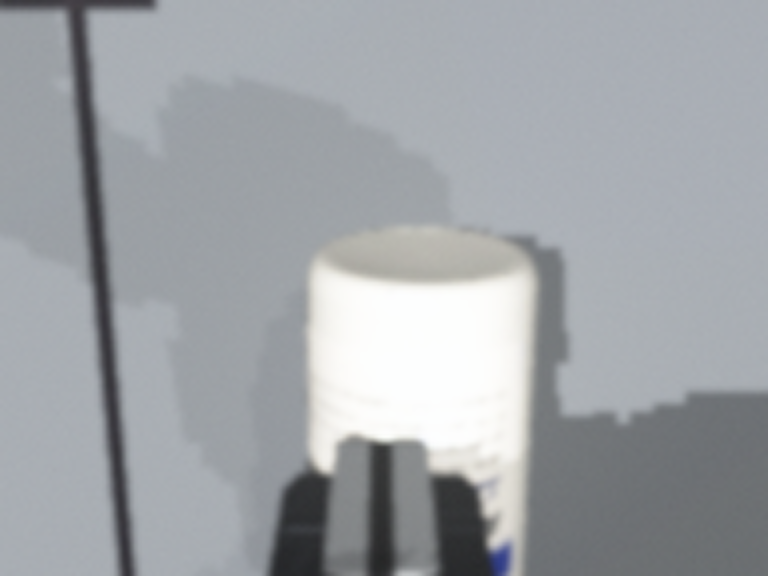

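The bottle rolled cleanly: its centre is now at column 423 against the tip at 382, and the print has turned. I'll lift, step back and repeat the stroke.

```bash
python3 -m inch '0 0 -7 0;0 12 -7 0;0 12 -7 0;0 12 -2 0;0 12 0 0;0 12 0 0;0 9 0 0;0 5 0 0;0 1 0 0;0 -3 0 0;0 -7 0 0;0 -11 0 0'; python3 -m inch '0 -2 0 0;0 -3 0 0;0 -3 0 0;0 -3 -7 0;0 9 -7 0;0 9 -7 0;0 9 -2 0;0 9 0 0;0 9 0 0;0 7 0 0;0 3 0 0;0 -1 0 0'; python3 -m inch '0 -4 0 0;0 -8 0 0;0 -12 0 0;0 -14 0 0;0 -15 0 0;0 -15 0 0;0 -15 0 0'
python3 - <<'E'
from h import *
import pickle
s=snapshot("wrist");pickle.dump(s,open("w4.pkl","wb"));save(s,"pics/w4.png",(100,90,356,282),3);st=arm.get_state();print(st["tcp_pos"],st["force"])
E
```

```text
time: 5.08
tcp_pos: [0.4889, -0.0463, 0.0404]
orientation: [0.053, 0.999, 0.0, 0.0]
force: [-2.9, 0.5, 13.9]
opening: 0.003
time: 6.08
tcp_pos: [0.4888, -0.047, 0.0404]
orientation: [0.052, 0.999, 0.0, 0.0]
force: [-3.5, 0.4, 14.5]
opening: -0.002
time: 6.67
tcp_pos: [0.4871, -0.0625, 0.0403]
orientation: [0.053, 0.999, 0.0, 0.0]
force: [-3.5, -1.1, 13.9]
opening: -0.0
[ 0.48707078 -0.06252177  0.04033612] [-3.11316345 -0.62612053 14.00212439]
```

View pics/w4.png

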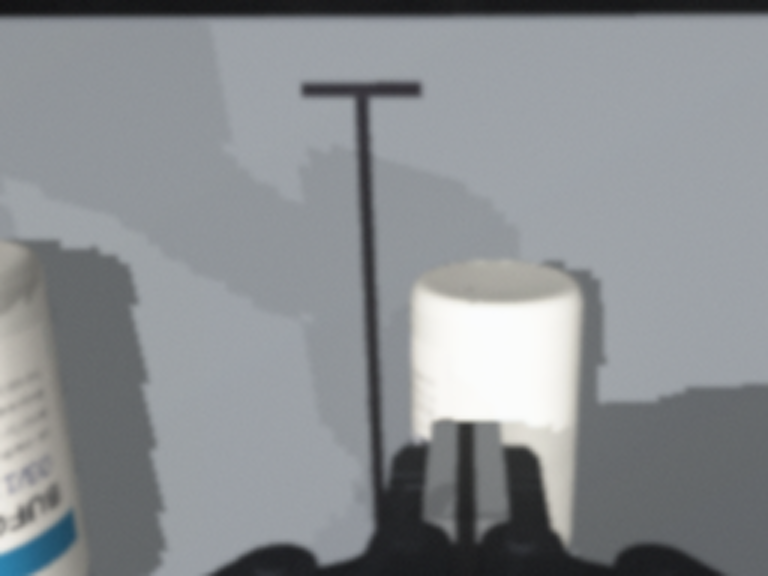

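```bash
python3 - <<'E'
from h import *
import pickle
s=pickle.load(open("w4.pkl","rb"));np.set_printoptions(precision=4,suppress=True)
W=lambda x,y,z:at(s,100+x/3,90+y/3,z)[:2]
m=np.array([.4997,-.0855]);u=np.array([.9947,-.1030])
def f(p): r=p-m;return r@u*1e3,(u[0]*r[1]-u[1]*r[0])*1e3
for n,p in dict(l0=W(362,90,.004),l1=W(379,500,.004),base=W(497,300,.0223),far=W(491,420,.0223),L=W(413,320,.022),R=W(581,320,.022),tip=arm.get_state()["tcp_pos"][:2]).items():print(n,p,f(p))
E
```

```text
l0 [ 0.4155 -0.0765] (np.float64(-84.6424623877452), np.float64(0.2554692694363425))
l1 [ 0.5161 -0.0869] (np.float64(16.424105480613537), np.float64(0.341691267071457))
base [ 0.4599 -0.0522] (np.float64(-43.0311700856406), np.float64(29.030178646218634))
far [ 0.4875 -0.0561] (np.float64(-15.199865962267943), np.float64(27.99959284645455))
L [ 0.4626 -0.0703] (np.float64(-38.51531538317714), np.float64(11.30137412434471))
R [ 0.4663 -0.0349] (np.float64(-38.43824405006246), np.float64(46.878028782228725))
tip [ 0.4871 -0.0625] (np.float64(-14.929045616608475), np.float64(21.55563380935092))
```

```bash
python3 -m inch '0 0 -7 0;0 13 -7 0;0 13 -7 0;0 13 -2 0;0 13 -0.5 0;0 13 -0.5 0;0 10 -0.5 0;0 6 -0.5 0;0 2 -0.5 0;0 -2 -0.5 0;0 -6 -0.5 0;0 -10 -0.5 0'; python3 -m inch '0 -3 0 0;0 -4 0 0;0 -4 0 0;0 -4 -7 0;0 9 -7 0;0 9 -7 0;0 9 -2 0;0 9 0 0;0 9 0 0;0 7 0 0;0 3 0 0;0 -1 0 0'; python3 -m inch '0 -4 0 0;0 -8 0 0;0 -12 0 0;0 -14 0 0;0 -16 0 0;0 -16 0 0;0 -16 0 0'
python3 -m inch '0 0 -8 0;0 0 -30 0;0 0 -70 0;0 0 -110 0;0 0 -140 0;0 0 -160 0;0 0 -160 0;0 0 -160 0'
python3 - <<'E'
from h import *
import pickle
s=snapshot("wrist");pickle.dump(s,open("w5.pkl","wb"));save(s,"pics/w5.png",(100,90,356,282),3);st=arm.get_state();print(st["tcp_pos"],st["force"])
E
```

```text
time: 7.72
tcp_pos: [0.4858, -0.0729, 0.0405]
orientation: [0.053, 0.999, 0.0, -0.0]
force: [-1.9, -0.1, 8.7]
opening: 0.001
time: 8.72
tcp_pos: [0.4856, -0.0737, 0.0405]
orientation: [0.053, 0.999, 0.0, -0.0]
force: [-2.7, 0.5, 8.0]
opening: 0.003
time: 9.3
tcp_pos: [0.4838, -0.0901, 0.0405]
orientation: [0.053, 0.999, -0.0, -0.0]
force: [-2.0, 0.1, 9.1]
opening: 0.0
time: 9.97
tcp_pos: [0.4843, -0.0893, 0.2009]
orientation: [0.053, 0.999, 0.0, 0.001]
force: [-0.1, 0.9, -0.5]
opening: 0.003
[ 0.4834042  -0.08904304  0.19964472] [-0.27290218  0.15309512  0.62012743]
```

View pics/w5.png

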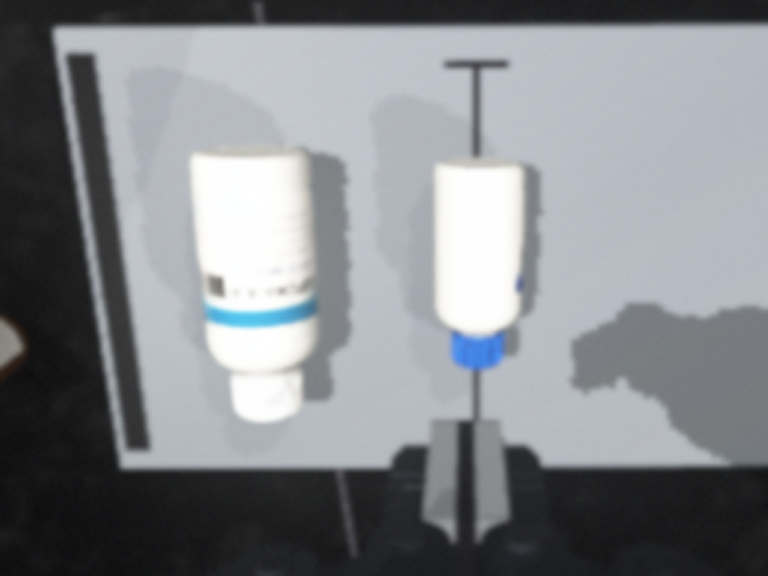

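The bottle lies along the line: its axis is at about (479,165) to (478,365), with the line at columns 476–477. I'll check the numbers.

```bash
python3 - <<'E'
from h import *
import pickle
s=pickle.load(open("w5.pkl","rb"));np.set_printoptions(precision=4,suppress=True)
W=lambda x,y,z:at(s,100+x/3,90+y/3,z)[:2]
a,b=W(476.5,64,.004),W(477,405,.004);u=(b-a)/np.linalg.norm(b-a);m=a+u*.085
p,q=W(479.5,162,.0223),W(477.5,366,.0223);v=q-p
r=(p+q)/2-m;print("line ang",np.degrees(np.arctan2(*u[::-1])),"along",r@u,"across",u[0]*r[1]-u[1]*r[0],"len",np.linalg.norm(v),"ang diff",np.degrees(np.arctan2(*v[::-1])-np.arctan2(*u[::-1])))
s=snapshot("wrist");
E
```

```text
line ang -5.66528756182378 along -0.004340124653962221 across 0.00042273624117541216 len 0.08774183063581731 ang diff -0.5842393469309377
```

```bash
python3 -c "
from cell import arm
print(arm.get_state()['time'],arm.close_job())"
```

```text
the job is handed in; nothing more can be done
10.0667 None
```

I rolled the smaller, blue-capped bottle about 68 mm (roughly 213°) to the line in five short strokes and handed the job in at 10.1 s. I used the shut fingertips on its top, pressing with about 8–14 N, and lifted clear between strokes.

**Last check:** in the final wrist picture, with the fingers raised to 0.20 m, the bottle's axis is 0.4 mm across from the line. It is turned 0.6° from the line and its middle is 4.3 mm from the line's middle, well inside all the limits. The measured length came out at 88 mm against the true 85 mm, so expect a few mm of error along the line.

**Not measured:**
- **Roll angle:** it was worked out from the distance travelled.
- **Other things:** I did not measure the large bottle or the other things on the worktop again. The fingers never went near them, and the last picture gave no sign that the large bottle had moved.
- **At rest:** I did not compare two pictures to confirm the bottle was still.

No check failed. During strokes 2 and 3 the press had crept up to 14 N, so I eased it by about 0.5 mm for the last two.

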